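# Clamp two sample bottles on the bench shaker and lock the bar with its thumb wedge

## Robot

A 7-joint arm with a two-finger parallel gripper is mounted at the origin on a cart in front of the work surface, level with it; the furniture and walls round the work are solid. World frame = base frame: x ahead of the robot, y to its left, z up, the work surface at z = 0. Lengths are in m, angles in rad, forces in N, time in s.
With the tool pointing down it reaches from about 0.425 to 0.875 m from the base axis. Payload 4.7 kg.
Tool frame: the origin (TCP) lies midway between the tips of the shut fingers; the grasp point (between the pads) lies 19 mm behind it; x points along the fingers, y is the direction in which the jaws open and shut, and the axes are right-handed (so a half turn about x gives the same grasp; the last joint's range is limited). The gripper opens to 87 mm and grips with 3 to 60 N. Pads are 19 mm wide; open, the fingers measure 117 mm over their backs; the gripper's body (75 mm by 190 mm) begins 51 mm behind the grasp point.
Start: joints at [-1.226, 0.321, -0.07, 1.45, 0.023, 1.371, -0.057], TCP at [0.211, 0.615, 0.223] pointing down, gripper open.
Joint ranges: [-2.86, 2.86], [-0.3, 2.09], [-1.38, 1.24], [0.06, 2.45], [-1.56, 4.7], [0.09, 2.05], [-2.69, 2.69]. Speed limits (rad/s): [2.57, 2.57, 3.14, 3.14, 3.14, 3.14, 3.14].

## Interface

Orientations are given as a rotation vector (axis times angle).
In Python, from bench import ctrl gives the robot as it stands. The module is installed in compiled form; this text tells all that it offers.
- The arm moves only by the tool servo_tool, never from a script. Its arguments are lists of equal length, an entry for each row: "dp": the shift along the tool's x, y, z in units of 25 mm (1.0 is 25 mm), a list of three; "yaw": the turn about the tool's x in units of 6 degrees (1.0 is 6 degrees). A call has exactly 5 rows; each row shifts and turns the commanded pose from where the row before left it, along the tool's axes as they then stand; what a row does not reach is not made up. A row lasts 1/10 s, in which the tool goes at most 50 mm and 8.59 degrees, less where a joint would pass 70% of its speed; a pose out of reach is approached as far as the arm can. A call is refused whole if a number of a shift passes 1 or a number of a turn 1, either way. A call with a gripper value outside its range is refused whole. "fingers" is the opening, from 0 (shut) to 1 (fully open), set as the call begins (left out, the last holds). The fingers move at their own pace and stop on an object; "grip_force" is the grip in N (left out, the last holds). Time passes only in rows, so rows that do not move let the fingers close, or fill a call up. It gives the time, the measured TCP pose, the force and the opening at its end, in the units of the state.
- ctrl.get_state(): the state, without advancing time (a new reading comes with each control period).
- ctrl.get_image(name): name is "side" or "top" or "wrist"; returns (picture, depth): 400x640x3 uint8, red, green, blue; 400x640 float32, m along the optical axis (not along the pixel's ray), 0 where there is no reading.
- ctrl.camera_info(name): a dict with "fx", "fy", "cx", "cy" (pixels), "extrinsics" (4x4, takes a point from world to camera coordinates); the wrist camera has in their place "hand_eye" (4x4, takes a point from camera to tool coordinates, whose origin is the TCP and whose axes are the tool frame's). Camera axes: x right, y down, z forward; pixel columns grow to the right and rows downward; lengths in m; the calibration is good to about 2 mm. The wrist camera is an equidistant fisheye: a pixel r from the principal point sees the ray r / f radians off the axis. A picture is of the moment at which its call begins: read the wrist's pose just before it. camera_info takes no time and is no camera call.
- ctrl.close_job(): hands the job in, once; it reports no verdict.
Trained networks look in the newest picture that a camera, given by its name, has taken for a name from the list of things; names that differ only in an ending like _2 or _b are one class to them, and where a whole thing is asked for, a point or a joint stands for the part that bears it (a point fixed in the world has none). Each returns a list of dicts, best first, with "score" (0 to 1); they miss things now and then, are a little off and sometimes report something else, mostly with a low value. They report only what shows in the picture. A call takes as long as a camera call.
- ctrl.search_frame(camera, label): "extent" ([left, top, right, bottom] in pixels, round what is visible of it).
- ctrl.cut_out(camera, label): "region" (400x640 bool, what is visible of it) and "extent" ([left, top, right, bottom] in pixels, round what is visible of it).
The state is a dict: "time": time; "joint_positions": joint angles; "qd": joint speeds; "joint_torque": joint torques, N m; "position": TCP position; "tool_rot": TCP orientation; "ft_force": force on the tool from outside, world axes, zero at the start; "torque": the same for the moment, N m; "grip_width": opening from 0.0 (shut) to 1.0 (fully open).
Only numpy, scipy, OpenCV 4.12 (cv2) and the standard library are available. Lean on these libraries where they do the work, as an engineer would, in place of code of your own. Each camera call takes 0.05 s, during which the arm holds its last target.

## Task

Two glass sample bottles stand loose on the bench shaker. Slide the clamp bar gently up to them until both are snug between the bar and the fixed rail, then push the thumb wedge along its ramp until it jams the bar fast: thumb-tight, a firm push of about 15 N, not rammed in. Do not squeeze the glass hard, and leave the timer and the dropper bottle beside the shaker where they stand.

Things in the scene. Friction and masses are not known exactly. Their poses are not given: they have to be found in the camera images.
- shaker: Low white bench shaker, platform 250 x 180 mm, its top 72 mm above the worktop; fixed, but its place and turn vary. Origin on the worktop below the mechanism's centre; x is the way the clamp bar closes (roughly to the robot's right), y roughly away from the robot, z up. Controls on the -y side. The bottles stand on a 2 mm rubber mat.
- rail_face (a point): Middle of the rubber face of the fixed rail at the +x end of the platform, at x = 0.100, z = 0.094 of the shaker. The rail runs along y, 166 mm long, 38 mm high above the platform. Against this face the bottles must rest, so a seated bottle's axis is at x = 0.071 of the shaker.
- clamp_bar: T-shaped bar that slides only along the shaker's x: 54 mm of travel, 2 N of friction, about 1 N more for each bottle it pushes; it stays where left. Cross piece 164 mm long, 14 thick, 38 high; flat stem, 30 wide, back under the wedge lock to the push plate. Origin: middle of its rubber face, at platform height; axes as the shaker's. It touches a bottle whose axis is at x = 0.029 of this frame.
- push_plate (a point): Middle of the outer (-x) face of the upright steel push plate at the end of the bar's stem. The plate is 8 mm thick (x), 34 mm wide (y) from 10 mm below to 16 mm above this point, on a neck 26 mm wide below that, down to 4 mm over the platform. Push it along +x to close the bar; it stays clear of the wedge lock.
- ramp_mouth (a point): Wedge lock: dark steel bridge over the bar's stem, fixed, 72 mm long (y), 58 mm wide (x) at its feet, 30 above them, and up to 36 mm high; its sloping roof is the ramp. This point lies in its end towards the robot, in the middle, about 20 mm over the platform. The bridge is shimmed up to 1 mm high or low, which the ramp turns into 7 mm of wedge travel either way.
- thumb_wedge: Steel wedge, 125 mm long with its tab, 18 mm wide, across the bar's stem under the ramp. Slides only along the ramp: the shaker's +y and down at 8 degrees. It runs loose (1.5 N) for 12 to 40 mm, by an amount that must be felt, till its flat underside meets the stem; then the push climbs about 10 N per mm. It holds itself when let go. Origin: under the tab's outer face, in the underside's plane.
- wedge_tab (a point): Middle of the outer (-y) face of the wedge's upright thumb tab, 10 mm thick (y), 26 mm wide (x), from 26 mm below to 14 mm above this point. Push it along +y, following the ramp down at 8 degrees. A push of about 15 N is right, 12 to 25 N will do: over 6 N must then stay on the stem, and there must never be over 60 N there.
- bottle_a: Sample bottle on the +y side, clear glass, 58 mm in diameter, 103 mm high, 0.14 kg, standing on the mat between bar and rail. Origin: centre of its underside, z along its axis.
- bottle_a_axis (a point): Point on the axis of bottle_a, 20 mm above its underside.
- bottle_b: Sample bottle on the -y side, same kind and size as bottle_a. Origin: centre of its underside, z along its axis.
- bottle_b_axis (a point): Point on the axis of bottle_b, 20 mm above its underside.
- timer: Bystander: small white bench timer, 66 x 60 x 18 mm, lying on the worktop on the push plate's side of the shaker, to be left alone. Origin: centre of its underside.
- dropper_bottle: Bystander: small amber dropper bottle, 33 mm in diameter, 107 mm high, standing on the worktop by the rail end of the shaker, to be left alone. Origin: centre of its underside.

How it is judged:
On the way, in this order (a step that is already met when the one before it is completed fails the run):
1. the bar is slid home: both bottles stand snug between bar and rail (2 mm of play at most), with the wedge still loose (x of each of bottle_a_axis, bottle_b_axis in the frame of shaker above 0.069 m and x of each of bottle_a_axis, bottle_b_axis in the frame of clamp_bar below 0.031 m and angle between each of bottle_a, bottle_b's own z axis and vertical below 0.1 rad and contact force between thumb_wedge and clamp_bar below 1 N), for 0.2 s.
2. the wedge is jammed on the bar's stem with more than 6 N, the bottles still snug (x of each of bottle_a_axis, bottle_b_axis in the frame of shaker above 0.069 m and x of each of bottle_a_axis, bottle_b_axis in the frame of clamp_bar below 0.031 m and angle between each of bottle_a, bottle_b's own z axis and vertical below 0.1 rad and contact force between thumb_wedge and clamp_bar above 6 N), for 0.3 s.
At the end, for the whole second after the job is handed in: Both bottles stand upright (within 0.1 rad) and at rest against the rail's rubber face (within 2 mm), the bar's face is within 2 mm of touching each of them, and the wedge by itself presses on the bar's stem with more than 6 N (all of step 2 and linear speed of clamp_bar below 0.01 m/s and linear speed of each of bottle_a, bottle_b below 0.02 m/s).
It fails at once if a bottle squeezed by the bar with more than 30 N (contact force between any of bottle_a, bottle_b and clamp_bar above 30 N).
It fails at once if the wedge rammed in: more than 60 N between wedge and stem (contact force between thumb_wedge and clamp_bar above 60 N).
It fails at once if a bottle tipped by more than 0.3 rad (angle between any of bottle_a, bottle_b's own z axis and vertical above 0.3 rad).
It fails at once if the timer or the dropper bottle moved by more than 20 mm or knocked over (distance of any of timer, dropper_bottle from where it was at the start of the episode above 0.02 m or angle between dropper_bottle's own z axis and vertical above 0.3 rad).
It also fails if it takes over 45 s, if anything falls off the work surface, if the arm or the gripper's body presses on something with over 40 N, if the wrist force passes 120 N, or if a joint passes its speed limit or range.

## Working session

There is one attempt and no reset: what is moved stays moved. The work goes in short steps, Python scripts to look and compute and a tool call to move; the robot and the scene stay as the last step left them, time stands still between calls to the robot, and variables do not carry over. Pictures are saved under pics/ and viewed, and the job is handed in when it is done.

Besides the shell and the picture viewer there is one more tool, called after "Emit:" as name(argument=value, ...), one argument or row to a line, values as JSON. servo_tool: Moves the arm, as the interface text tells. Its arguments: {"type":"object","properties":{"dp":{"type":"array","items":{"type":"array","items":{"type":"number"}}},"yaw":{"type":"array","items":{"type":"number"}},"fingers":{"type":"number"},"grip_force":{"type":"number"}},"required":["dp","yaw"]}

```bash
ls; mkdir -p pics; cat > h.py <<'E'
import numpy as np,cv2
from scipy.spatial.transform import Rotation as R
from bench import ctrl
def world(cam,u,v,d):
    c=ctrl.camera_info(cam); p=np.stack([(u-c['cx'])/c['fx']*d,(v-c['cy'])/c['fy']*d,d,np.ones_like(d)])
    return (np.linalg.inv(c['extrinsics'])@p)[:3]
def proj(cam,P):
    c=ctrl.camera_info(cam); q=c['extrinsics']@np.append(P,1); return c['fx']*q[0]/q[2]+c['cx'],c['fy']*q[1]/q[2]+c['cy']
E
python3 - <<'E'
from h import *
s=ctrl.get_state(); print(s)
for n in ['top','side']:
    im,d=ctrl.get_image(n); cv2.imwrite(f'pics/{n}0.png',im[:,:,::-1]); np.savez(f'{n}0.npz',im=im,d=d); print(ctrl.camera_info(n))
    for l in ['shaker','clamp_bar','push_plate','thumb_wedge','wedge_tab','bottle_a','timer','dropper_bottle']:
        for r in ctrl.cut_out(n,l)[:2]:
            m=r['region']&(d>0); v,u=np.nonzero(m)
            if len(u): print(n,l,round(r['score'],2),r['extent'],m.sum(),np.median(world(n,u,v,d[m].astype(float)),axis=1).round(4))
print(ctrl.get_state()['time'])
E
```

```text
pics
{'time': 0.0, 'joint_positions': array([-1.22594047,  0.32184728, -0.07010128,  1.45168454,  0.02261043,
        1.37078837, -0.05687855]), 'qd': array([-0.00016319, -0.00206796,  0.00117013, -0.00113611, -0.00069869,
        0.00096084, -0.00044543]), 'joint_torque': array([ 1.11943359e-04, -4.91263354e+01, -4.03730907e-01, -3.12529171e+01,
       -6.39391621e-02,  4.33408341e-02,  1.49765729e-04]), 'position': array([0.210953  , 0.61422731, 0.22144109]), 'tool_rot': array([ 0.25799385,  1.5553906 , -0.26103359]), 'ft_force': array([ 0.06136231, -0.22019064, -0.22078225]), 'torque': array([ 0.01535204,  0.00571859, -0.01595948]), 'grip_width': 0.9991212051968392}
{'fx': 468.9238838030811, 'fy': 468.9238838030811, 'cx': 307.52442491619803, 'cy': 209.2857334422178, 'extrinsics': array([[ 0.02046759, -0.99974266,  0.00978193, -0.1328274 ],
       [-0.99627346, -0.02121456, -0.0836011 ,  0.55263128],
       [ 0.0837871 , -0.00803437, -0.99645129,  1.09025592],
       [ 0.        ,  0.        ,  0.        ,  1.        ]])}
top shaker 0.65 [263.2, 176.7, 373.0, 261.5] 6310 [ 0.5311 -
[... 1098 characters left out ...]
.97 [256.8, 173.9, 384.0, 278.5] 5046 [ 0.4987 -0.21    0.0719]
side clamp_bar 0.97 [288.8, 171.1, 340.5, 227.6] 570 [ 0.5263 -0.1512  0.0996]
side push_plate 0.59 [289.2, 169.6, 343.6, 225.6] 624 [ 0.5265 -0.1512  0.0992]
side thumb_wedge 0.65 [275.4, 194.9, 296.0, 210.4] 304 [ 0.4642 -0.0999  0.1033]
side wedge_tab 0.67 [275.8, 194.3, 296.3, 212.4] 270 [ 0.4633 -0.1003  0.1031]
side bottle_a 0.82 [341.8, 180.7, 365.4, 227.0] 1045 [ 0.5709 -0.2128  0.1362]
side bottle_a 0.75 [302.9, 198.8, 328.8, 247.0] 1127 [ 0.4758 -0.2223  0.1401]
side timer 0.55 [251.9, 180.0, 280.4, 198.5] 344 [0.4912 0.0722 0.0146]
side dropper_bottle 0.69 [340.1, 254.7, 359.3, 292.8] 446 [ 0.5057 -0.3076  0.046 ]
0.9
```

```bash
python3 - <<'E'
from h import *
for n,(a,b,c,e) in {'top':(200,160,400,285),'side':(240,150,400,300)}.items():
    im=np.load(f'{n}0.npz')['im'][b:e,a:c,::-1]; im=cv2.resize(im,None,fx=4 if n=='top' else 3.8,fy=4 if n=='top' else 3.8,interpolation=cv2.INTER_CUBIC); cv2.imwrite(f'pics/{n}0c.png',im)
E
```

```text
(no output)
```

View pics/top0c.png

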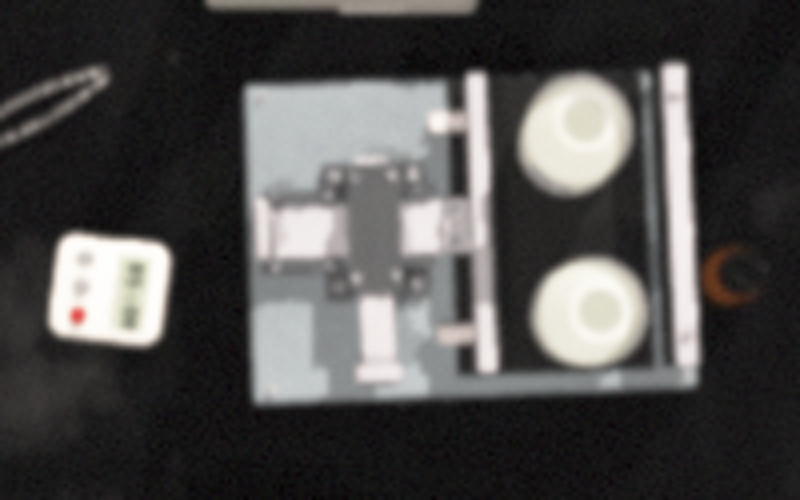

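View pics/side0c.png

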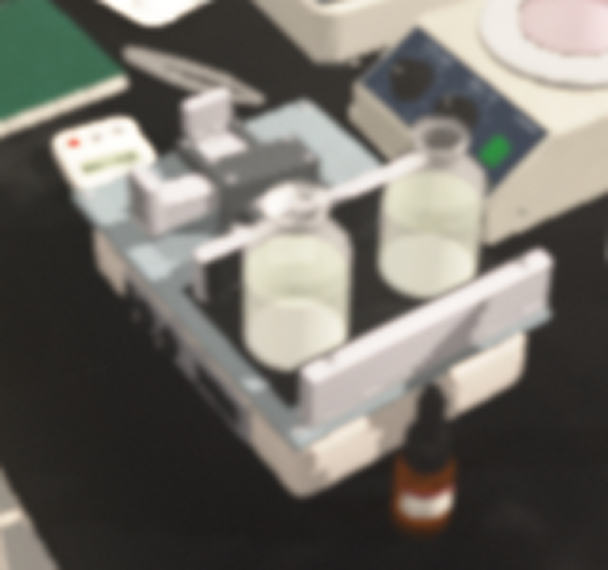

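```bash
python3 - <<'E'
from h import *
def ray(n,u,v,z):
    c=ctrl.camera_info(n); T=np.linalg.inv(c['extrinsics']); d=T[:3,:3]@np.array([(u-c['cx'])/c['fx'],(v-c['cy'])/c['fy'],1]); o=T[:3,3]; return o+d*(z-o[2])/d[2]
g=lambda x,y:(200+x/4-.375,160+y/4-.375)
P={}
for k,(x,y,z) in dict(bar1=(477,72,.11),bar2=(488,370,.11),rail1=(674,65,.11),rail2=(688,365,.11),c1=(245,85,.072),c2=(254,404,.072),c3=(699,386,.072),plate=(262,230,.11),tab=(379,372,.11)).items():
    P[k]=ray('top',*g(x,y),z); print(k,P[k].round(4))
for a,b in [('bar1','bar2'),('rail1','rail2'),('c1','c2')]:
    v=P[a]-P[b]; print(a,np.degrees(np.arctan2(v[1],v[0])),np.linalg.norm(v))
v=P['c3']-P['c2'];print(np.degrees(np.arctan2(v[1],v[0])),np.linalg.norm(v))
d=np.load('top0.npz')['d'].astype(float)
v,u=np.mgrid[170:270,255:380]; W=world('top',u.ravel(),v.ravel(),d[170:270,255:380].ravel()).reshape(3,100,125)
np.set_printoptions(linewidth=250)
print('plate z mm rows 205-232, cols 258-285');print((W[2,35:62:2,5:28]*1000).round().astype(int))
print('tab');print((W[2,60:92:2,30:48]*1000).round().astype(int))
for n,s in [('side',0)]:
    d=np.load('side0.npz')['d'].astype(float); v,u=np.mgrid[165:235,265:345]; Ws=world('side',u.ravel(),v.ravel(),d[165:235,265:345].ravel())
    for lo in [.1,.112,.118]:
        m=(Ws[2]>lo)&(Ws[2]<.135)&(Ws[1]>-.14); print(lo,m.sum(), Ws[:,m].T[::8].round(3).tolist()[:30])
E
```

```text
bar1 [ 0.6186 -0.1441  0.11  ]
bar2 [ 0.4552 -0.1531  0.11  ]
rail1 [ 0.6249 -0.2528  0.11  ]
rail2 [ 0.4601 -0.262   0.11  ]
c1 [ 0.614  -0.0131  0.072 ]
c2 [ 0.4332 -0.0234  0.072 ]
c3 [ 0.4484 -0.2739  0.072 ]
plate [ 0.5289 -0.0282  0.11  ]
tab [ 0.4529 -0.0939  0.11  ]
bar1 3.1523783882034766 0.16363950455454018
rail1 3.2042525769298025 0.1650025139724766
c1 3.249290328347116 0.18108352594956684
-86.53528419773498 0.25097403660569545
plate z mm rows 205-232, cols 258-285
[[   1    2   70   75   72   73   74   74   73   72   74   72   74   70   75   72   75   72   72   72   70   80   81]
 [  -1   -3   73   74   72   72   73   75   74   73   73   72   70   72   73   75   75   73   75   75   73   78   78]
 [   2   -1   72   73   72   87   88   91   89   88   90   88   86   87   86   93   87   88   87   89   89   86   87]
 [   0    6   70  113  119  115  114 1134   86   86   87   85   87   88   87   90   86   88   85   87   85   87   87]
 [   2   -2   71  111  116  114  115  100   84   85   86   82   83   84   87   86   88   81   85   84   85   83   87]
 [   1   -2   73   73  115  1
[... 3010 characters left out ...]
[0.534, -0.093, 0.1], [0.45, -0.084, 0.126], [0.503, -0.086, 0.105], [0.52, -0.094, 0.104], [0.537, -0.101, 0.101], [0.454, -0.09, 0.125], [0.505, -0.092, 0.105], [0.522, -0.099, 0.104], [0.54, -0.105, 0.1], [0.489, -0.083, 0.103]]
0.112 91 [[0.542, -0.026, 0.112], [0.52, -0.031, 0.115], [0.454, -0.084, 0.127], [0.45, -0.088, 0.125], [0.451, -0.096, 0.128], [0.453, -0.097, 0.125], [0.45, -0.102, 0.127], [0.447, -0.103, 0.126], [0.447, -0.097, 0.119], [0.447, -0.102, 0.12], [0.455, -0.105, 0.116], [0.448, -0.105, 0.113]]
0.118 55 [[0.453, -0.082, 0.126], [0.447, -0.09, 0.128], [0.45, -0.094, 0.127], [0.449, -0.099, 0.128], [0.45, -0.102, 0.127], [0.451, -0.105, 0.125], [0.455, -0.106, 0.122]]
```

```bash
cat >> h.py <<'E'
th=np.radians(3.2); YS=np.array([np.cos(th),np.sin(th),0]); XS=np.array([np.sin(th),-np.cos(th),0])
def plan(target,yawerr=True):
    s=ctrl.get_state(); M=R.from_rotvec(s['tool_rot']).as_matrix(); d=np.array(target)-s['position']
    print('t',round(s['time'],2),'pos',s['position'].round(4),'F',s['ft_force'].round(1),'Fs x,y,z',(s['ft_force']@XS).round(2),(s['ft_force']@YS).round(2),'grip',round(s['grip_width'],3))
    print('M',M.round(3).tolist()); print('units in tool',(M.T@d/0.025).round(2))
    # yaw to bring tool y onto +-YS
    for n,t in [('YS',YS),('-YS',-YS),('XS',XS),('-XS',-XS)]:
        t=M.T@t; print(n,'yaw units',round(np.degrees(np.arctan2(t[2],t[1]))/6,2),end='; ')
    print()
def ray(n,u,v,z):
    c=ctrl.camera_info(n); T=np.linalg.inv(c['extrinsics']); d=T[:3,:3]@np.array([(u-c['cx'])/c['fx'],(v-c['cy'])/c['fy'],1]); o=T[:3,3]; return o+d*(z-o[2])/d[2]
E
python3 - <<'E'
from h import *
g=lambda x,y:(200+x/4-.375,160+y/4-.375)
print('plate outer',ray('top',*g(254,230),.115),'tab outer mid',ray('top',*g(379,382),.127),'tab inner',ray('top',*g(379,362),.127))
plan([.53,.03,.16])
E
```

```text
plate outer [ 0.5284478  -0.02430244  0.115     ] tab outer mid [ 0.44773636 -0.09434808  0.127     ] tab inner [ 0.4583772  -0.09410528  0.127     ]
t 0.9 pos [0.2112 0.6148 0.2226] F [ 0.1 -0.2 -0.5] Fs x,y,z 0.22 0.05 grip 0.999
M [[0.0, 0.325, 0.946], [0.0, 0.946, -0.325], [-1.0, 0.0, 0.0]]
units in tool [  2.5  -17.98  19.66]
YS yaw units 11.31; -YS yaw units -18.69; XS yaw units 26.31; -XS yaw units -3.69;
```

Emit:
servo_tool(
  dp=[
    [0, -0.68, 0.74],
    [0, -0.59, 0.8],
    [0, -0.51, 0.86],
    [0, -0.41, 0.91],
    [0, -0.32, 0.95],
  ],
  yaw=[1, 1, 1, 1, 1],
  fingers=0,
  grip_force=20,
)

```text
time: 1.4
position: [0.2713, 0.5041, 0.2227]
tool_rot: [0.671, 1.465, -0.67]
ft_force: [-0.1, 0.4, 0.3]
grip_width: 0.628
```

Emit:
servo_tool(
  dp=[
    [0, -0.22, 0.98],
    [0, -0.11, 0.99],
    [0, 0, 1],
    [0, 0.1, 1],
    [0, 0.2, 0.98],
  ],
  yaw=[1, 1, 1, 1, 1],
)

```text
time: 1.9
position: [0.3315, 0.3943, 0.2228]
tool_rot: [1.07, 1.293, -1.069]
ft_force: [-0.6, 0.0, 0.0]
grip_width: 0.172
```

Emit:
servo_tool(
  dp=[
    [0, 0.31, 0.95],
    [0, 0.43, 0.9],
    [0, 0.43, 0.9],
    [0, 0.43, 0.9],
    [0, 0.43, 0.9],
  ],
  yaw=[1, 0.3, 0, 0, 0],
)

```text
time: 2.4
position: [0.3925, 0.2851, 0.2227]
tool_rot: [1.167, 1.236, -1.166]
ft_force: [-0.4, 0.5, 0.1]
grip_width: 0.003
```

```bash
python3 -c "
from h import *
plan([.529,.02,.15])"
```

```text
t 2.4 pos [0.3925 0.2851 0.2227] F [-0.4  0.5  0.1] Fs x,y,z -0.53 -0.37 grip 0.003
M [[0.0, 0.998, 0.058], [0.0, 0.058, -0.998], [-1.0, 0.0, -0.0]]
units in tool [ 2.91  4.83 10.9 ]
YS yaw units 0.02; -YS yaw units -29.98; XS yaw units 15.02; -XS yaw units -14.98;
```

Emit:
servo_tool(
  dp=[
    [0.2, 0.43, 1],
    [0.2, 0.43, 1],
    [0.2, 0.43, 1],
    [0.2, 0.43, 1],
    [0.3, 0.43, 1],
  ],
  yaw=[0, 0, 0, 0, 0],
)

```text
time: 2.9
position: [0.4534, 0.1633, 0.1954]
tool_rot: [1.167, 1.236, -1.165]
ft_force: [0.3, -0.2, -0.5]
grip_width: 0.007
```

Emit:
servo_tool(
  dp=[
    [0.3, 0.43, 1],
    [0.3, 0.43, 1],
    [0.3, 0.43, 1],
    [0.3, 0.43, 1],
    [0.3, 0.43, 1],
  ],
  yaw=[0, 0, 0, 0, 0],
)

```text
time: 3.4
position: [0.5138, 0.0414, 0.1575]
tool_rot: [1.167, 1.236, -1.166]
ft_force: [-0.6, 0.4, -0.6]
grip_width: 0.007
```

```bash
python3 -c "
from h import *
s=ctrl.get_state()
im,d=ctrl.get_image('wrist'); cv2.imwrite('pics/w1.png',im[:,:,::-1]); np.savez('w1.npz',d=d)
print({k:np.array(v).round(4).tolist() for k,v in ctrl.camera_info('wrist').items()})
plan([.529,.005,.097])"
```

```text
{'fx': 309.7069, 'fy': 309.7069, 'cx': 322.9958, 'cy': 202.9751, 'hand_eye': [[-0.0009, -0.2467, 0.9691, -0.163], [1.0, 0.0, 0.001, -0.0003], [-0.0003, 0.9691, 0.2467, -0.0682], [0.0, 0.0, 0.0, 1.0]]}
t 3.45 pos [0.5149 0.0359 0.1566] F [ 0.9 -3.4  0.1] Fs x,y,z 3.44 0.74 grip 0.006
M [[0.001, 0.999, 0.053], [-0.004, 0.053, -0.999], [-1.0, 0.001, 0.004]]
units in tool [2.39 0.5  1.26]
YS yaw units -0.03; -YS yaw units 29.97; XS yaw units 14.97; -XS yaw units -15.03;
```

View pics/w1.png

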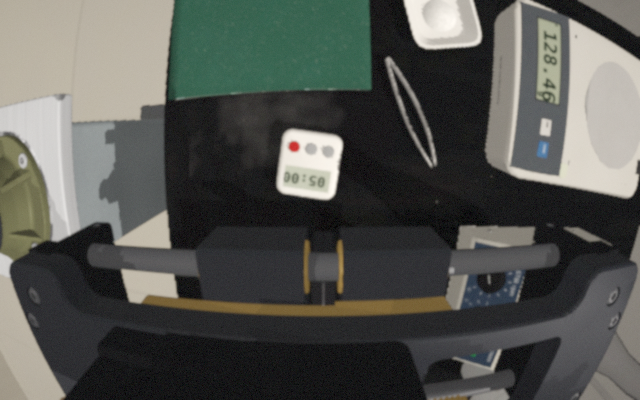

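Emit:
servo_tool(
  dp=[
    [0.6, 0.15, 0.3],
    [0.6, 0.15, 0.3],
    [0.6, 0.1, 0.3],
    [0.5, 0.1, 0.3],
    [0, 0, 0],
  ],
  yaw=[0, 0, 0, 0, 0],
)

```text
time: 3.95
position: [0.526, 0.0123, 0.0976]
tool_rot: [1.165, 1.237, -1.172]
ft_force: [-0.2, -0.3, -0.5]
grip_width: 0.006
```

```bash
python3 -c "
from h import *
plan([.529,-.013,.097])
im,d=ctrl.get_image('side'); cv2.imwrite('pics/s1.png',cv2.resize(im[130:290,220:420,::-1],None,fx=3.7,fy=3.7,interpolation=2))
"
```

```text
t 3.95 pos [0.526  0.0123 0.0976] F [-0.2 -0.3 -0.5] Fs x,y,z 0.31 -0.22 grip 0.006
M [[-0.004, 0.998, 0.056], [-0.002, 0.056, -0.998], [-1.0, -0.004, 0.001]]
units in tool [0.03 0.06 1.02]
YS yaw units -0.0; -YS yaw units 30.0; XS yaw units 15.0; -XS yaw units -15.0;
```

View pics/s1.png

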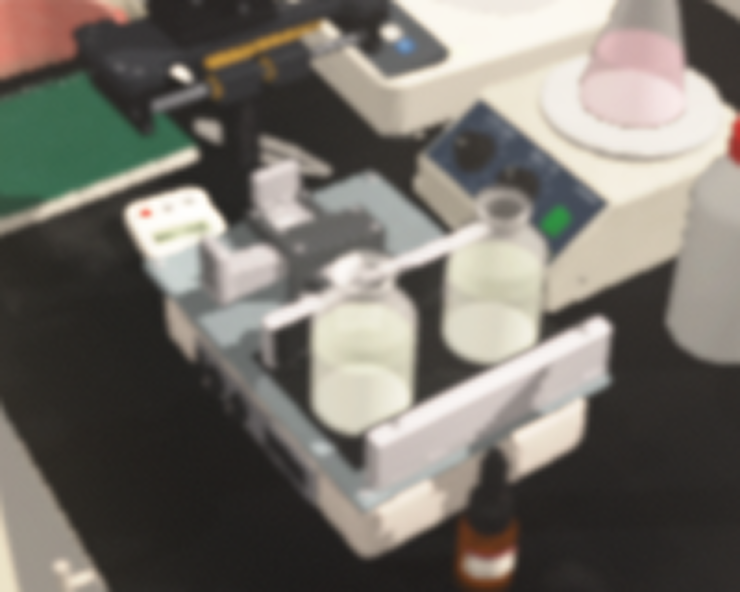

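Emit:
servo_tool(
  dp=[
    [0, 0.04, 0.3],
    [0, 0, 0.3],
    [0, 0, 0.3],
    [0, 0, 0.2],
    [0, 0, 0.2],
  ],
  yaw=[0, 0, 0, 0, 0],
)

```text
time: 4.5
position: [0.5306, -0.0184, 0.1006]
tool_rot: [1.169, 1.236, -1.166]
ft_force: [-1.1, 2.2, 2.4]
grip_width: 0.01
```

Emit:
servo_tool(
  dp=[
    [0, 0, 0.1],
    [0, 0, 0.1],
    [0, 0, 0.1],
    [0, 0, 0.1],
    [0, 0, 0.1],
  ],
  yaw=[0, 0, 0, 0, 0],
)

```text
time: 5.0
position: [0.5313, -0.0307, 0.1002]
tool_rot: [1.168, 1.236, -1.166]
ft_force: [0.6, 4.0, 2.0]
grip_width: 0.006
```

Emit:
servo_tool(
  dp=[
    [0, 0, 0.1],
    [0, 0, 0.1],
    [0, 0, 0.1],
    [0, 0, 0.1],
    [0, 0, 0],
  ],
  yaw=[0, 0, 0, 0, 0],
)

```text
time: 5.5
position: [0.5319, -0.0418, 0.1001]
tool_rot: [1.168, 1.234, -1.167]
ft_force: [1.9, 3.8, 2.1]
grip_width: 0.003
```

```bash
cat > look.py <<'E'
from h import *
import sys
n=sys.argv[1]; t=sys.argv[2]; im,d=ctrl.get_image(n)
a,b,c,e=(200,160,400,285) if n=='top' else (230,140,400,290)
k=4 if n=='top' else 3.9
cv2.imwrite(f'pics/{t}.png',cv2.resize(im[b:e,a:c,::-1],None,fx=k,fy=k,interpolation=2)); np.savez(f'{t}.npz',im=im,d=d)
plan([0.44,-.094,.105])
E
python3 look.py top t2
```

```text
t 5.55 pos [ 0.5319 -0.0418  0.1002] F [1.6 3.  2.1] Fs x,y,z -2.93 1.82 grip 0.004
M [[0.001, 0.998, 0.056], [-0.001, 0.056, -0.998], [-1.0, 0.001, 0.001]]
units in tool [-0.2  -3.79  1.88]
YS yaw units 0.0; -YS yaw units -30.0; XS yaw units 15.0; -XS yaw units -15.0;
```

View pics/t2.png

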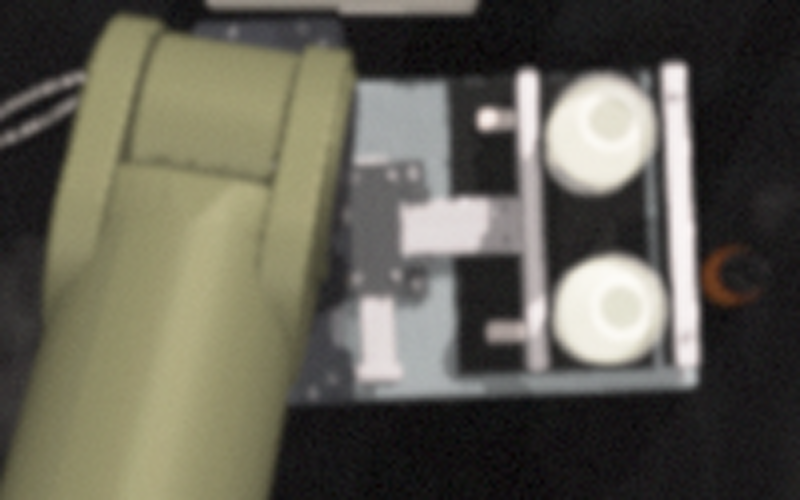

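Emit:
servo_tool(
  dp=[
    [0, 0, 0.08],
    [0, 0, 0.08],
    [0, 0, 0.08],
    [0, 0, 0.04],
    [0, 0, 0],
  ],
  yaw=[0, 0, 0, 0, 0],
)

```text
time: 6.05
position: [0.5321, -0.0464, 0.1002]
tool_rot: [1.169, 1.238, -1.165]
ft_force: [1.0, 8.1, 3.4]
grip_width: 0.008
```

```bash
python3 look.py top t3
```

```text
t 6.1 pos [ 0.5322 -0.0464  0.1002] F [1.8 8.  3.8] Fs x,y,z -7.87 2.24 grip 0.006
M [[0.0, 0.998, 0.058], [0.002, 0.058, -0.998], [-1.0, 0.0, -0.002]]
units in tool [-0.2  -3.79  1.69]
YS yaw units 0.02; -YS yaw units -29.98; XS yaw units 15.02; -XS yaw units -14.98;
```

View pics/t3.png

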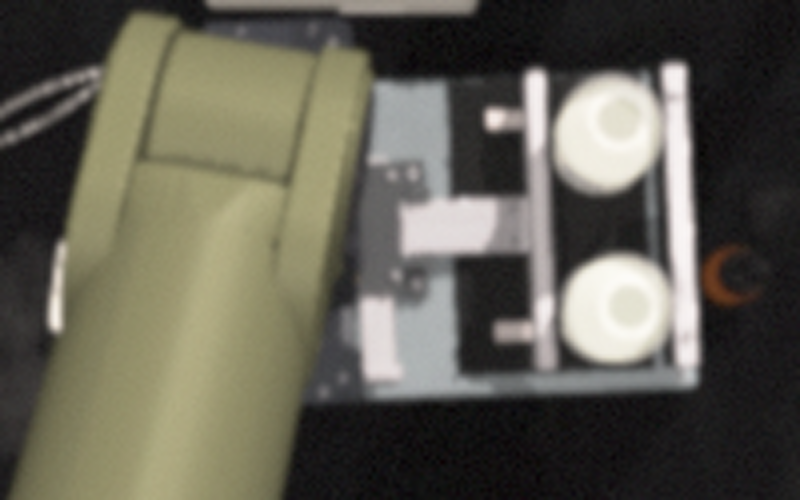

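Emit:
servo_tool(
  dp=[
    [0, 0, 0.04],
    [0, 0, 0.04],
    [0, 0, 0.02],
    [0, 0, 0.02],
    [0, 0, 0],
  ],
  yaw=[0, 0, 0, 0, 0],
)

```text
time: 6.6
position: [0.5322, -0.0466, 0.1002]
tool_rot: [1.17, 1.241, -1.163]
ft_force: [0.7, 12.7, 3.8]
grip_width: 0.007
```

```bash
python3 - <<'E'
from h import *
from scipy.optimize import least_squares
im,d=ctrl.get_image('side'); cv2.imwrite('pics/s4.png',cv2.resize(im[140:290,230:400,::-1],None,fx=3.9,fy=3.9,interpolation=2))
d=d.astype(float)
g=lambda x,y:(200+x/4-.375,160+y/4-.375)
c2=ray('top',*g(254,404),.072);c3=ray('top',*g(699,386),.072);c1=ray('top',*g(245,85),.072)
x0=(c2@XS+c3@XS)/2; y0=(c1@YS+c2@YS)/2
print('platform centre xs',x0,'ends',c2@XS,c3@XS)
for k,(x,y) in dict(barR=(547,220),barL=(530,220),railL=(668,220),railR=(694,220)).items(): print(k,(ray('top',*g(x,y),.11)@XS-x0).round(4))
for r in ctrl.cut_out('side','bottle_a')[:2]:
    m=r['region']&(d>0); v,u=np.nonzero(m); W=world('side',u,v,d[m]); X=W.T@XS-x0; Y=W.T@YS-y0; Z=W[2]
    k=(Z>.085)&(Z<.14)
    f=least_squares(lambda p:np.hypot(X[k]-p[0],Y[k]-p[1])-.029,[X[k].mean()-.02,Y[k].mean()],loss='soft_l1',f_scale=.002)
    print(r['score'],r['extent'],k.sum(),'axis',f.x.round(4),np.abs(f.fun).mean())
# rail outer & bar via side
b=ctrl.cut_out('top','bottle_a'); D=ctrl.get_image('top')
for r in b[:2]: print('top',r['score'],r['extent'])
print(ctrl.get_state()['time'])
E
```

```text
platform centre xs 0.17300330030094718 ends 0.04751762131238718 0.2984889792895072
barR 0.0407
barL 0.0314
railL 0.107
railR 0.1213
0.97 [306.4, 204.3, 334.4, 251.3] 430 axis [ 0.0753 -0.0458] 0.001114582246703021
0.86 [346.4, 188.5, 372.5, 228.3] 416 axis [0.0746 0.0496] 0.0006844806192873277
top 0.89 [337.5, 181.1, 364.0, 204.4]
top 0.73 [339.5, 224.6, 367.5, 249.3]
6.8
```

View pics/s4.png

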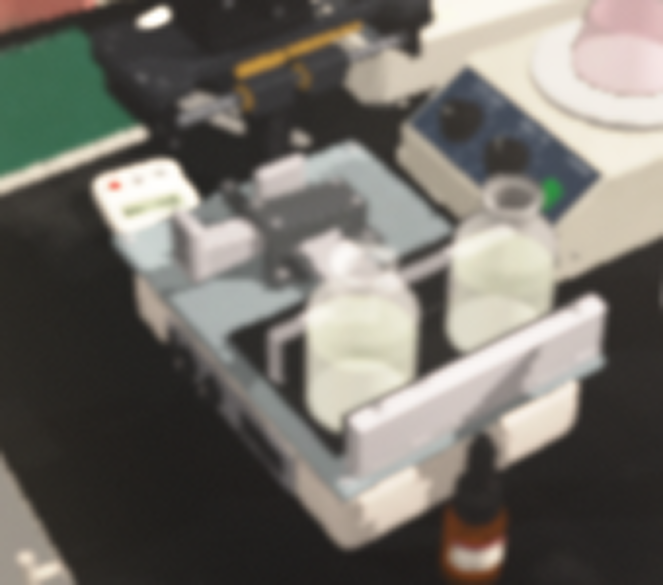

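Emit:
servo_tool(
  dp=[
    [0, 0, -0.2],
    [0, 0, -0.3],
    [0, 0, -0.4],
    [-0.5, 0, -0.2],
    [-0.8, 0, 0],
  ],
  yaw=[0, 0, 0, 0, 0],
)

```text
time: 7.3
position: [0.5293, -0.0232, 0.1322]
tool_rot: [1.164, 1.238, -1.169]
ft_force: [1.0, 0.1, 0.5]
grip_width: 0.003
```

```bash
python3 -c "
from h import *
plan([.416,-.096,.15])"
```

```text
t 7.3 pos [ 0.5293 -0.0232  0.1322] F [1.  0.1 0.5] Fs x,y,z -0.0 0.97 grip 0.003
M [[-0.003, 0.998, 0.058], [-0.001, 0.058, -0.998], [-1.0, -0.003, 0.001]]
units in tool [-0.7  -4.7   2.65]
YS yaw units 0.02; -YS yaw units -29.98; XS yaw units 15.02; -XS yaw units -14.98;
```

Emit:
servo_tool(
  dp=[
    [-0.5, -0.8, 0],
    [-0.2, -0.9, 0.4],
    [0, -0.9, 0.5],
    [0, -0.9, 0.6],
    [0, -0.7, 0.6],
  ],
  yaw=[0, 0, 0, 0, 0],
)

```text
time: 7.8
position: [0.4276, -0.0831, 0.1507]
tool_rot: [1.168, 1.235, -1.167]
ft_force: [-1.1, -0.4, 0.2]
grip_width: 0.005
```

Emit:
servo_tool(
  dp=[
    [0, -0.5, 0.5],
    [0, 0, 0.05],
    [0, 0, 0],
    [0, 0, 0],
    [0, 0, 0],
  ],
  yaw=[0, 0, 0, 0, 0],
)

```text
time: 8.3
position: [0.4176, -0.096, 0.1501]
tool_rot: [1.166, 1.236, -1.167]
ft_force: [0.2, 0.2, -0.5]
grip_width: 0.004
```

```bash
python3 look.py side s5
```

```text
t 8.35 pos [ 0.4175 -0.0961  0.15  ] F [-0.2  0.3  0.9] Fs x,y,z -0.31 -0.16 grip 0.005
M [[-0.0, 0.998, 0.058], [-0.001, 0.058, -0.998], [-1.0, -0.0, 0.001]]
units in tool [ 1.8   0.9  -0.03]
YS yaw units 0.02; -YS yaw units -29.98; XS yaw units 15.02; -XS yaw units -14.98;
```

View pics/s5.png

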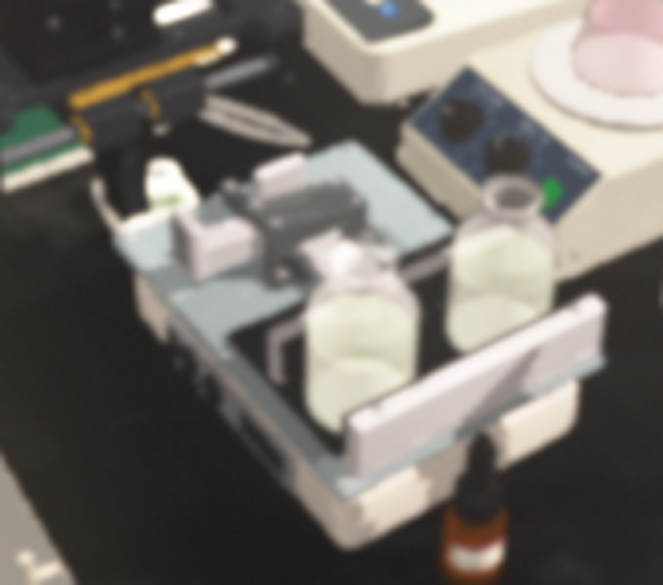

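Emit:
servo_tool(
  dp=[
    [0.5, 0, 0],
    [0.5, 0, 0],
    [0.5, 0, 0],
    [0.2, 0, 0],
    [0, 0, 0],
  ],
  yaw=[0, 0, 0, 0, 0],
)

```text
time: 8.85
position: [0.416, -0.0966, 0.1063]
tool_rot: [1.166, 1.237, -1.17]
ft_force: [0.3, 0.3, -0.7]
grip_width: 0.005
```

Emit:
servo_tool(
  dp=[
    [0, 0.12, 0],
    [0, 0.12, 0],
    [0, 0.12, 0],
    [0, 0.12, 0],
    [0, 0.1, 0],
  ],
  yaw=[0, 0, 0, 0, 0],
)

```text
time: 9.35
position: [0.4321, -0.0957, 0.1078]
tool_rot: [1.168, 1.235, -1.167]
ft_force: [-0.5, -0.2, 0.1]
grip_width: 0.007
```

Emit:
servo_tool(
  dp=[
    [0, 0.1, 0],
    [0.014, 0.1, 0],
    [0.014, 0.1, 0],
    [0.014, 0.1, 0],
    [0.014, 0.1, 0],
  ],
  yaw=[0, 0, 0, 0, 0],
)

```text
time: 9.85
position: [0.444, -0.0951, 0.1061]
tool_rot: [1.167, 1.236, -1.168]
ft_force: [-1.4, -0.2, 1.8]
grip_width: 0.009
```

Emit:
servo_tool(
  dp=[
    [0.012, 0.08, 0],
    [0.012, 0.08, 0],
    [0.012, 0.08, 0],
    [0.012, 0.08, 0],
    [0, 0, 0],
  ],
  yaw=[0, 0, 0, 0, 0],
)

```text
time: 10.35
position: [0.4524, -0.0946, 0.1049]
tool_rot: [1.167, 1.235, -1.167]
ft_force: [-0.3, 0.2, 0.1]
grip_width: 0.003
```

Emit:
servo_tool(
  dp=[
    [0.012, 0.08, 0],
    [0.012, 0.08, 0],
    [0.012, 0.08, 0],
    [0.012, 0.08, 0],
    [0, 0, 0],
  ],
  yaw=[0, 0, 0, 0, 0],
)

```text
time: 10.85
position: [0.4604, -0.0942, 0.1037]
tool_rot: [1.167, 1.235, -1.167]
ft_force: [-0.1, 0.4, 0.3]
grip_width: 0.003
```

```bash
python3 look.py side s6
```

```text
t 10.9 pos [ 0.4603 -0.0941  0.1037] F [-0.2 -0.3  0.2] Fs x,y,z 0.33 -0.22 grip 0.008
M [[0.001, 0.998, 0.057], [-0.0, 0.057, -0.998], [-1.0, 0.001, 0.0]]
units in tool [-0.05 -0.81 -0.05]
YS yaw units 0.01; -YS yaw units -29.99; XS yaw units 15.01; -XS yaw units -14.99;
```

View pics/s6.png

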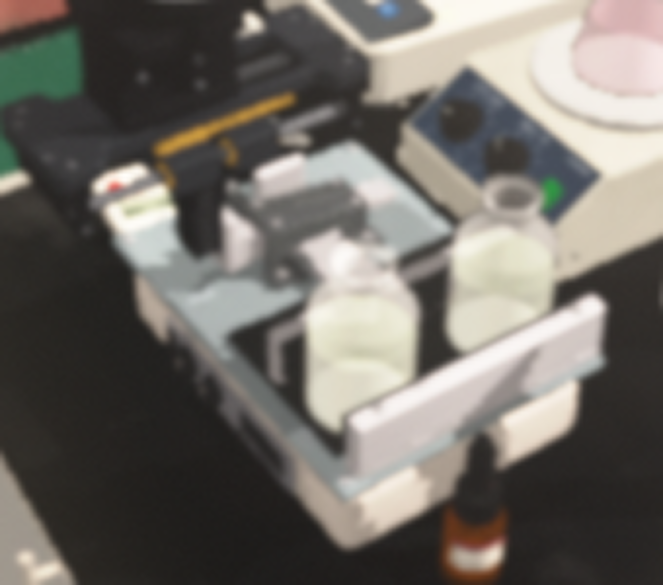

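Emit:
servo_tool(
  dp=[
    [0.01, 0.06, 0],
    [0.01, 0.06, 0],
    [0.01, 0.06, 0],
    [0.01, 0.06, 0],
    [0, 0, 0],
  ],
  yaw=[0, 0, 0, 0, 0],
)

```text
time: 11.4
position: [0.4663, -0.0938, 0.1028]
tool_rot: [1.167, 1.235, -1.167]
ft_force: [-0.3, -0.5, -0.5]
grip_width: 0.006
```

Emit:
servo_tool(
  dp=[
    [0.01, 0.06, 0],
    [0.01, 0.06, 0],
    [0.01, 0.06, 0],
    [0.01, 0.06, 0],
    [0, 0, 0],
  ],
  yaw=[0, 0, 0, 0, 0],
)

```text
time: 11.9
position: [0.4694, -0.0936, 0.1021]
tool_rot: [1.166, 1.241, -1.172]
ft_force: [-12.0, -0.3, 14.7]
grip_width: 0.005
```

```bash
python3 look.py side s7; python3 -c "
from h import *
s=ctrl.get_state();print(s['ft_force'],s['torque'])"
```

```text
t 11.95 pos [ 0.4694 -0.0936  0.1021] F [-11.1   0.7  13. ] Fs x,y,z -1.32 -11.01 grip 0.002
M [[-0.006, 0.998, 0.056], [0.001, 0.056, -0.998], [-1.0, -0.006, -0.002]]
units in tool [-0.11 -1.17 -0.05]
YS yaw units 0.0; -YS yaw units -30.0; XS yaw units 15.0; -XS yaw units -15.0; 
[-11.06965672   0.7051138   13.01909176] [-0.04470476  2.36284573  0.01379336]
```

View pics/s7.png

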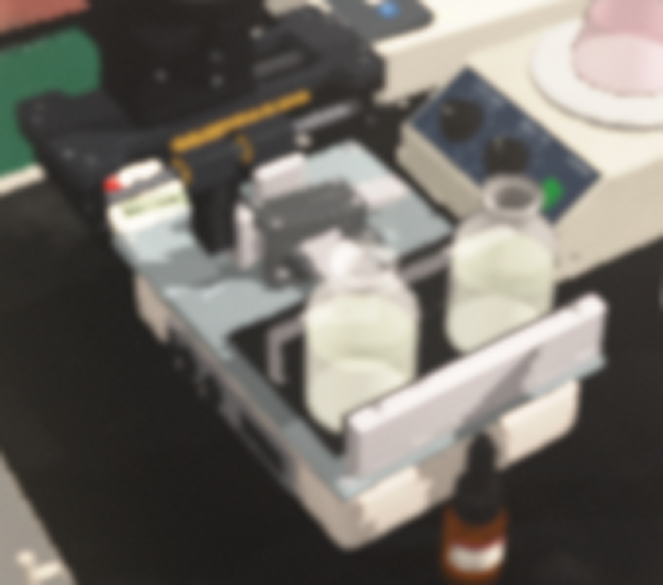

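Emit:
servo_tool(
  dp=[
    [-0.02, 0.03, 0],
    [-0.02, 0.03, 0],
    [0, 0, 0],
    [0, 0, 0],
    [0, 0, 0],
  ],
  yaw=[0, 0, 0, 0, 0],
)

```text
time: 12.45
position: [0.4694, -0.0936, 0.1022]
tool_rot: [1.165, 1.243, -1.174]
ft_force: [-13.2, -0.5, 10.8]
grip_width: 0.005
```

```bash
python3 -c "
from h import *
plan([.4694,-.0936,.1021])"
```

```text
t 12.45 pos [ 0.4694 -0.0936  0.1022] F [-13.2  -0.5  10.8] Fs x,y,z -0.22 -13.23 grip 0.005
M [[-0.009, 0.998, 0.056], [0.001, 0.056, -0.998], [-1.0, -0.009, -0.002]]
units in tool [ 0.  0. -0.]
YS yaw units 0.0; -YS yaw units -30.0; XS yaw units 15.0; -XS yaw units -15.0;
```

Emit:
servo_tool(
  dp=[
    [-0.01, 0.04, 0],
    [-0.01, 0.04, 0],
    [0, 0.02, 0],
    [0, 0, 0],
    [0, 0, 0],
  ],
  yaw=[0, 0, 0, 0, 0],
)

```text
time: 12.95
position: [0.4701, -0.0936, 0.1022]
tool_rot: [1.163, 1.246, -1.177]
ft_force: [-16.4, 0.2, 12.4]
grip_width: 0.005
```

```bash
python3 -c "
from h import *
plan([.4694,-.0936,.1021])"; python3 look.py top t8
```

```text
t 12.95 pos [ 0.4701 -0.0936  0.1022] F [-16.4   0.2  12.4] Fs x,y,z -1.1 -16.33 grip 0.005
M [[-0.013, 0.998, 0.056], [0.001, 0.056, -0.998], [-1.0, -0.013, -0.002]]
units in tool [ 0.   -0.03  0.  ]
YS yaw units -0.0; -YS yaw units 30.0; XS yaw units 15.0; -XS yaw units -15.0; 
t 13.0 pos [ 0.4701 -0.0935  0.1021] F [-16.3  -0.3  12.4] Fs x,y,z -0.61 -16.34 grip 0.011
M [[-0.013, 0.998, 0.056], [0.001, 0.056, -0.998], [-1.0, -0.013, -0.002]]
units in tool [-0.1  -1.2  -0.05]
YS yaw units -0.0; -YS yaw units 30.0; XS yaw units 15.0; -XS yaw units -15.0;
```

View pics/t8.png

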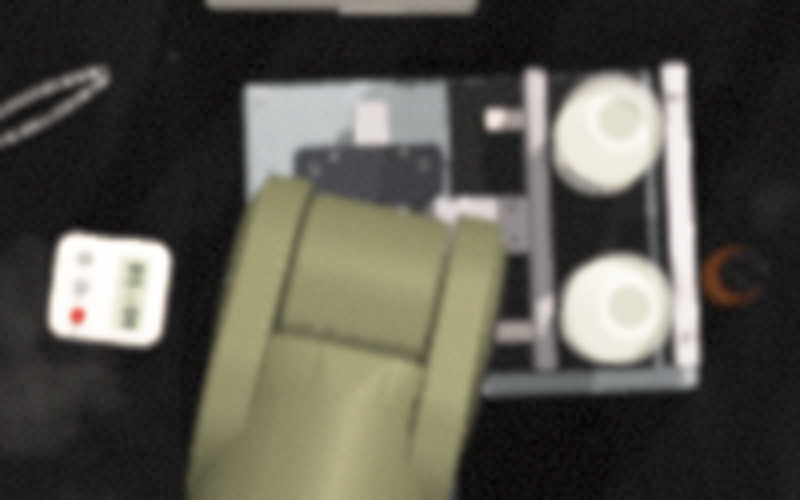

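Emit:
servo_tool(
  dp=[
    [0, -0.08, 0],
    [0, -0.1, 0],
    [0, -0.1, 0],
    [0, -0.1, 0],
    [0, -0.1, 0],
  ],
  yaw=[0, 0, 0, 0, 0],
)

```text
time: 13.5
position: [0.4644, -0.0938, 0.1035]
tool_rot: [1.168, 1.235, -1.166]
ft_force: [-0.0, -0.7, 1.1]
grip_width: 0.006
```

```bash
python3 look.py side s9
```

```text
t 13.55 pos [ 0.4639 -0.0939  0.1034] F [-0.1 -0.1  0.3] Fs x,y,z 0.13 -0.14 grip 0.004
M [[0.001, 0.998, 0.057], [0.0, 0.057, -0.998], [-1.0, 0.001, -0.0]]
units in tool [-0.07 -0.95 -0.05]
YS yaw units 0.01; -YS yaw units -29.99; XS yaw units 15.01; -XS yaw units -14.99;
```

View pics/s9.png

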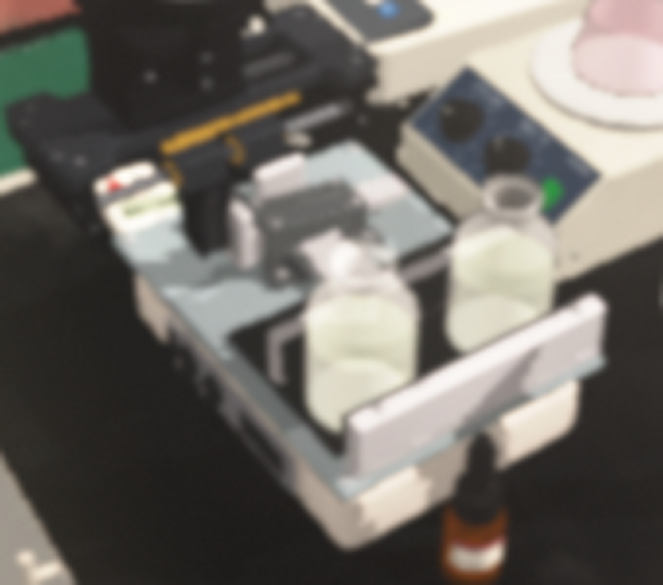

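Emit:
servo_tool(
  dp=[
    [0, 0.1, 0],
    [0, 0.1, 0],
    [-0.04, 0.08, 0],
    [-0.05, 0.06, 0],
    [-0.03, 0.04, 0],
  ],
  yaw=[0, 0, 0, 0, 0],
)

```text
time: 14.05
position: [0.4701, -0.0935, 0.1045]
tool_rot: [1.164, 1.241, -1.173]
ft_force: [-7.2, -1.4, -4.7]
grip_width: 0.005
```

Emit:
servo_tool(
  dp=[
    [0, 0, 0],
    [0, 0, 0],
    [0, 0, 0],
    [0, 0, 0],
    [0, 0, 0],
  ],
  yaw=[0, 0, 0, 0, 0],
)

```text
time: 14.55
position: [0.47, -0.0935, 0.1044]
tool_rot: [1.164, 1.241, -1.173]
ft_force: [-6.5, 0.7, -4.6]
grip_width: 0.004
```

Emit:
servo_tool(
  dp=[
    [0.02, 0.06, 0],
    [0.02, 0.06, 0],
    [0.01, 0.04, 0],
    [0, 0, 0],
    [0, 0, 0],
  ],
  yaw=[0, 0, 0, 0, 0],
)

```text
time: 15.05
position: [0.4712, -0.0934, 0.1041]
tool_rot: [1.163, 1.247, -1.177]
ft_force: [-19.1, 0.9, 13.9]
grip_width: 0.004
```

Emit:
servo_tool(
  dp=[
    [0, -0.12, 0],
    [0, -0.15, 0],
    [0, -0.2, 0],
    [0, -0.3, 0],
    [0, -0.3, 0],
  ],
  yaw=[0, 0, 0, 0, 0],
)

```text
time: 15.55
position: [0.4507, -0.0948, 0.1053]
tool_rot: [1.168, 1.235, -1.167]
ft_force: [-0.9, -0.1, -0.2]
grip_width: 0.004
```

Emit:
servo_tool(
  dp=[
    [-0.2, -0.2, 0],
    [-0.6, 0, 0],
    [-0.8, 0, 0],
    [-0.8, 0, 0],
    [-0.3, 0, 0],
  ],
  yaw=[0, 0, 0, 0, 0],
)

```text
time: 16.05
position: [0.4469, -0.0951, 0.1748]
tool_rot: [1.17, 1.233, -1.164]
ft_force: [-0.4, -0.2, -0.0]
grip_width: 0.004
```

Emit:
servo_tool(
  dp=[
    [0, 0, -1],
    [0, 0, -1],
    [0, 0, -1],
    [0, 0, -1],
    [0, 0, -1],
  ],
  yaw=[0, 0, 0, 0, 0],
)

```text
time: 16.55
position: [0.4383, 0.0308, 0.1723]
tool_rot: [1.168, 1.236, -1.167]
ft_force: [0.6, -0.2, -0.0]
grip_width: 0.005
```

```bash
python3 look.py top t10; python3 look.py side s10; python3 - <<'E'
from h import *
from scipy.optimize import least_squares
d=np.load('s10.npz')['d'].astype(float); x0=.173; y0=(.5236*np.cos(th))
for r in ctrl.cut_out('side','bottle_a')[:2]:
    m=r['region']&(d>0); v,u=np.nonzero(m); W=world('side',u,v,d[m]); X=W.T@XS-x0; Y=W.T@YS-y0; Z=W[2]; k=(Z>.085)&(Z<.14)
    f=least_squares(lambda p:np.hypot(X[k]-p[0],Y[k]-p[1])-.029,[X[k].mean()-.02,Y[k].mean()],loss='soft_l1',f_scale=.002); print(r['extent'],f.x.round(4))
E
```

```text
t 16.6 pos [0.4379 0.0355 0.1722] F [-0.4  4.3  0.1] Fs x,y,z -4.35 -0.2 grip 0.002
M [[-0.0, 0.998, 0.062], [0.002, 0.062, -0.998], [-1.0, -0.0, -0.002]]
units in tool [ 2.68 -0.23  5.18]
YS yaw units 0.06; -YS yaw units -29.94; XS yaw units 15.06; -XS yaw units -14.94; 
t 16.65 pos [0.438  0.0332 0.1721] F [ 0.3 -0.4 -0. ] Fs x,y,z 0.45 0.3 grip 0.006
M [[-0.0, 0.998, 0.062], [0.001, 0.062, -0.998], [-1.0, -0.0, -0.001]]
units in tool [ 2.68 -0.24  5.09]
YS yaw units 0.06; -YS yaw units -29.94; XS yaw units 15.06; -XS yaw units -14.94; 
[303.7, 203.0, 335.6, 252.9] [ 0.0751 -0.0469]
[346.0, 185.6, 369.4, 230.2] [0.0745 0.0487]
```

View pics/t10.png

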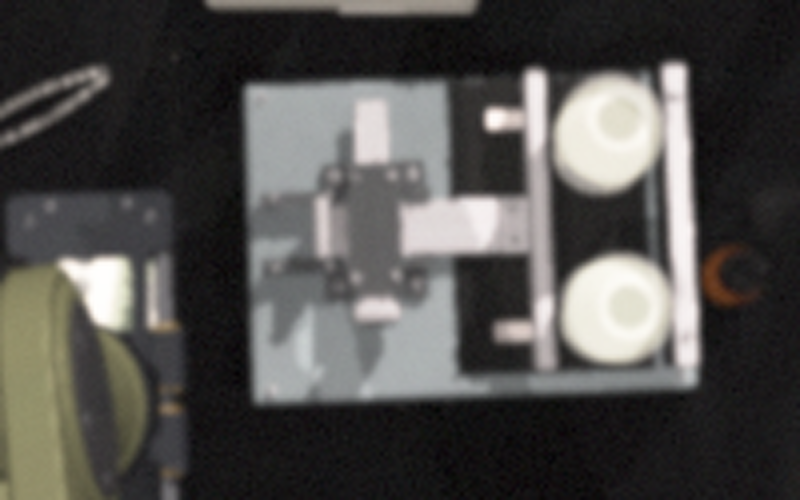

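View pics/s10.png

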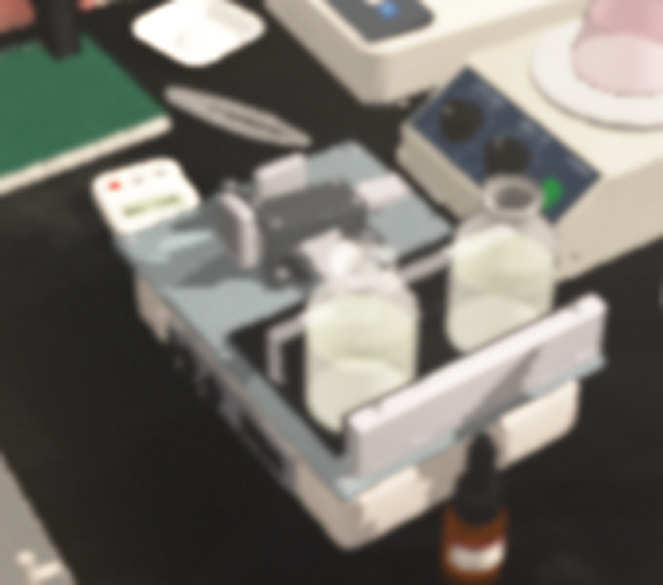

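```bash
python3 - <<'E'
from h import *
z=np.load('t10.npz'); d=z['d'].astype(float); np.set_printoptions(linewidth=250)
v,u=np.mgrid[222:246,280:306]; W=world('top',u.ravel(),v.ravel(),d[222:246,280:306].ravel()).reshape(3,24,26)
print((W[2]*1000).round().astype(int))
print('rows x(mm) at col 293',(W[0,:,13]*1000).round(1))
cv2.imwrite('pics/z.png',cv2.resize(z['im'][190:250,270:320,::-1],None,fx=10,fy=10,interpolation=2))
z=np.load('s10.npz'); cv2.imwrite('pics/z2.png',cv2.resize(z['im'][170:220,265:345,::-1],None,fx=9,fy=9,interpolation=2))
E
```

```text
[[ 116  114  103   87   82   85   86  110  106  102  106  105  104  104  103  106  107  103  108  105  108   86   83   82   85   83]
 [ 116  116  109   86   88   85   87  107  104  104  107  107  108  104  106  106  107  106  105  102  108   83   85   88   90   87]
 [ 116  112  101   85   92   87   83  105  105  105  110  108  107  105  104  108  108  108  107  108  103   70   87   88   87   88]
 [  89   91   87   87   90   87   72  105  104  105  106  109  103  105  107  108  106  109  108  107  108   70   88   86   87   89]
 [  86   92   90   87   88   87   75  105  106  106  104  106  108  105  108  105  104  110  107  107  106   74   84   89   88   84]
 [  87   88   87   85   89   84   78  104  104  106  107  109  107  109  107  109  108  107  109  107  106   77   78   81   81   79]
 [  71   77   79   79   74   81   79  110  110  111  109  110  107  108  109  108  106  107  111  111  107   77   77   78   78   81]
 [  74   80   80   78   82   77   82  105  112  112  106  103  107  108  105  107  109  107  109  112  106   79   79   78   79   78]
 [  73   77   78   76   78   76   80
[... 1560 characters left out ...]
 [  70   73   73   72   75   73   76   71   72   71   73   73   76   74   72   75   75   71   73   69   71   75   72   71   75   72]
 [  72   73   72   71   75   74   74   73   74   75   75   73   73   72   70   72   70   75   72   72   74   76   75   74   76   75]
 [  71   73   72   75   70   71   71   74   73   73   74   75   72   68   74   73   75   74   71   71   76   78   71   70   76   74]
 [  75   73   76   73   74   74   73   70   72   73   73   74   75   74   72   71   74   73   73   76   72   72   72   73   74   71]]
rows x(mm) at col 293 [519.8 517.6 515.4 513.2 511.  508.6 506.5 504.3 502.1 499.9 497.7 495.7 493.4 491.2 488.5 486.4 484.2 482.1 480.  478.6 476.4 474.1 471.9 469.6]
```

View pics/z.png

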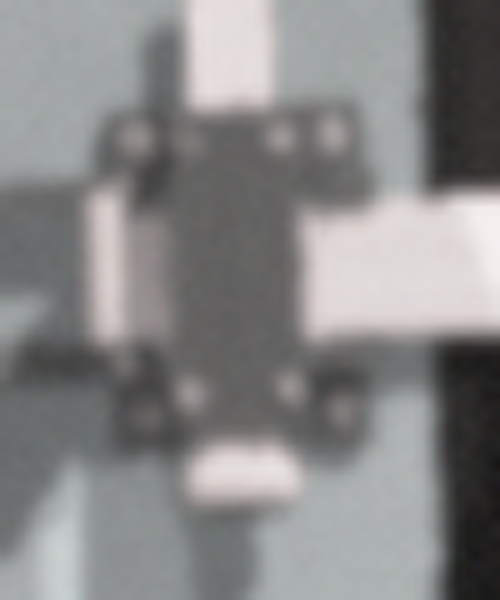

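View pics/z2.png

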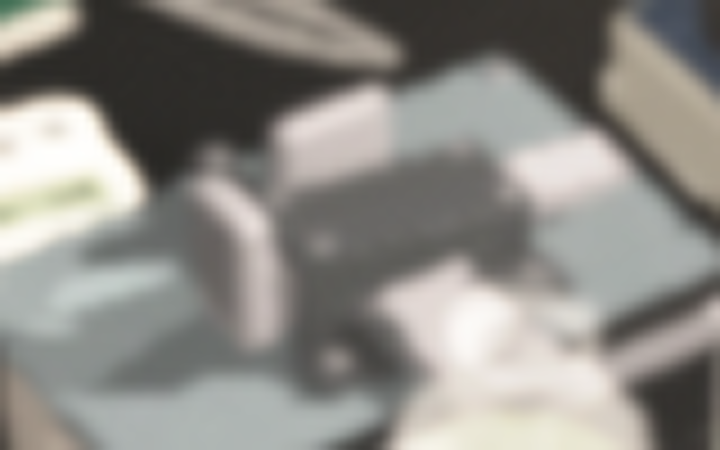

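```bash
python3 -c "
from h import *
print(ctrl.close_job(), ctrl.get_state()['time'])"
```

```text
the job is handed in; nothing more can be done
the job is handed in; nothing more can be done
```

I slid the bar up to the bottles and jammed the wedge, then handed the job in at about 16.7 s. No verdict was reported.

- **Bar:** I pushed the push plate until the bar stopped with both bottles against the rail. The push peaked at about 13 N at the plate.
- **Wedge:** It ran loose for about 34 mm and then jammed. I pressed it to about 16 N, let go, and pressed again to a peak of about 19 N horizontally. That is about 21 N along the ramp, above the 15 N aim but inside the 12 to 25 N range.

**Last checks**
- **Bottles and bar:** Both bottles stand upright, and neither they nor the bar moved after the wedge was set. The bar's visible edge measured x = 0.041 in the shaker frame, against 0.042 expected.
- **Wedge position:** It stayed in after I let go, with about 5 to 7 mm left between its tab and the bridge. So it is jammed on the stem and not stopped against the bridge.
- **Bystanders:** The timer and the dropper bottle look unmoved in the pictures.

**What disagreed or could not be checked**
- **Bottle axes:** The depth fit put them at x of about 0.075, against 0.071 expected. I took this as calibration and fit bias, because the bar had stopped hard and its edge agreed.
- **Vertical force:** The tab pushes also carried 11 to 15 N upward on the tool, probably friction as the tool tilted slightly.
- **Force on the stem:** It could not be measured directly.

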